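# Sweep the counted nuts into the trough

## Task

On the shop counter, sweep the three hex nuts across the black counting board and over its open edge into the trough, pushing them with the fingertips and never picking them up. Leave the round bearing ring and the small tin where they are on the board, and leave everything else on the counter alone.

Things in the scene. Friction and masses are not known exactly. Their poses are not given: they have to be found in the camera images.
- board: black counting board fixed to the counter, turned up to 17 degrees. Origin on the counter (z=0) under its middle; x, y along its sides. Flat deck, top 56 mm above the counter, x -140 to +140, y -130 to +140 mm. The -y edge is open, without rim; beyond it is the trough. The other three edges have a rim 6 mm wide and 6 mm high (inside faces x +-134, y +134 mm)
- edge_mid (a point): middle of the board's open edge (board y -130 mm), at deck height, 56 mm above the counter
- trough_mid (a point): middle of the bare aluminium trough's floor, 39 mm out from the open edge in the board's -y direction. The floor lies 52 mm below the deck (4 mm above the counter); inside, the trough is 79 mm wide (board y -130 to -209) and runs along the whole edge (x -134 to +134 mm); its outer wall is as high as the deck, its end walls 6 mm higher
- nut0_c (a point): a hex flange nut of plain steel, lying flat on the deck, hole upright: 20 mm high, hexagon 27 mm across flats (31 mm across corners) over a round flange 34 mm in diameter and 4 mm thick, 70 g; this point is its centre, half-way up (10 mm above its underside)
- nut0: the same nut as nut0_c; origin at the centre of its underside
- nut1_c (a point): a hex flange nut of plain steel, lying flat on the deck, hole upright: 20 mm high, hexagon 27 mm across flats (31 mm across corners) over a round flange 34 mm in diameter and 4 mm thick, 70 g; this point is its centre, half-way up (10 mm above its underside)
- nut1: the same nut as nut1_c; origin at the centre of its underside
- nut2_c (a point): a hex flange nut of plain steel, lying flat on the deck, hole upright: 20 mm high, hexagon 27 mm across flats (31 mm across corners) over a round flange 34 mm in diameter and 4 mm thick, 70 g; this point is its centre, half-way up (10 mm above its underside)
- nut2: the same nut as nut2_c; origin at the centre of its underside
- bearing: plain steel bearing ring lying flat on the deck, to be left there: round, 40 mm outside, 19 mm inside diameter, 14 mm high; origin at the centre of its underside. Nuts and ring lie side by side, about 60 mm apart along the board's x, in any order, so each nut has a free straight way in the board's -y direction to the open edge
- tin: small round aluminium tin standing on the deck near the rim opposite the open edge, to be left there: 34 mm in diameter, 26 mm high; origin at the centre of its underside
- scanner: black and grey hand scanner lying on the counter beyond the board's far (+x) side, about 180 mm long, 62 mm wide, 42 mm high, to be left alone; origin at the middle of its length, at its underside
- cardreader: card reader with keys lying on the counter beyond the board's far (+x) side, 150 x 75 x 25 mm, to be left alone; origin at the centre of its underside
- filter: white oil filter standing on the counter beyond the trough, 80 mm in diameter, 86 mm high, to be left alone; origin at the centre of its underside
- additive: small bottle standing on the counter beyond the board's left (+y) rim, 52 mm in diameter, 130 mm high, to be left alone; origin at the centre of its underside
Mind the look-alikes: they are no part of the job. Leave any blue look-alike of the nut2 alone. Leave any purple look-alike of the nut1 alone.

How it is judged:
By the outcome, as a careful person would: the job done as asked, in the order asked, and still so for the second after the job is handed in, with the robot touching nothing.
It also fails if it takes over 54 s, if anything falls off the work surface, if the arm or the gripper's body presses on something with over 40 N, if the wrist force passes 120 N, or if a joint passes its speed limit or range.

## Robot

A 6-joint arm with a two-finger parallel gripper is mounted at the origin on the work surface. World frame = base frame: x ahead of the robot, y to its left, z up, the work surface at z = 0. Lengths are in m, angles in rad, forces in N, time in s.
With the tool pointing down it reaches from about 0.35 to 0.925 m from the base axis. Payload 6.4 kg.
Tool frame: the origin (TCP) lies midway between the tips of the shut fingers; the grasp point (between the pads) lies 19 mm behind it; z points along the fingers, y is the direction in which the jaws open and shut (so a half turn about z gives the same grasp; the last joint's range is limited). The gripper opens to 94 mm and grips with 3 to 60 N. Pads are 16 mm wide; open, the fingers measure 119 mm over their backs; the gripper's body (75 mm by 177 mm) begins 78 mm behind the grasp point.
Start: joints at [1.148, 0.245, 1.558, -0, 1.339, -0.174], TCP at [0.16, 0.63, 0.205] pointing down, gripper open.
Joint ranges: [-3.13, 3.13], [-1.02, 2.26], [0.13, 2.54], [-0.95, 4.09], [0.21, 2.88], [-2.74, 2.74]. Speed limits (rad/s): [2.57, 2.57, 3.14, 3.14, 3.14, 3.14].

## Interface

Orientations are given as a unit quaternion [w, x, y, z].
In Python, from cell import * gives the robot as it stands. The module is installed in compiled form; this text tells all that it offers.
- The arm moves only by the tool drive_tool, never from a script. Its argument "rows" is a list that holds one entry, the list of rows, each a list of 5 numbers: the shift along the world's x, y, z in cm, then the turn about the world's z in rad, then the opening, from -1 (shut) to 1 (fully open). A call has exactly 10 rows; each row is the pose to reach, as a shift and turn from the pose commanded when the call began; what a row does not reach only later rows make up. A row lasts 1/10 s, in which the tool goes at most 50 mm and 8.59 degrees, less where a joint would pass 70% of its speed; a pose out of reach is approached as far as the arm can. A call with a gripper value outside its range is refused whole. The fingers move at their own pace and stop on an object; "squeeze" is the grip in N (left out, the last holds). Time passes only in rows, so rows that repeat a pose let the fingers close, or fill a call up. It gives the time, the measured TCP pose, the force and the opening at its end, in the units of the state.
- get_state(): the state, without advancing time (a new reading comes with each control period).
- capture(name): name is "scene" or "top"; returns a dict with "pixels" (480x640x3 uint8, blue, green, red), "fx", "fy", "cx", "cy" (pixels), "k1" (the pictures are not rectified: a ray, as slopes to the right and down, at radius r is drawn at 1 + k1 r^2 times it, then the intrinsics apply), "T" (4x4, takes a point from camera to world coordinates). Camera axes: x right, y up, looking along -z (the intrinsics and any distortion apply to the point x, -y, -z); pixel columns grow to the right and rows downward; lengths in m; the calibration is good to about 2 mm. A picture is of the moment at which its call begins. There is no depth.
- job_done(): hands the job in, once; it reports no verdict.
Trained networks look in the newest picture that a camera, given by its name, has taken for a name from the list of things; names that differ only in an ending like _2 or _b are one class to them, and where a whole thing is asked for, a point or a joint stands for the part that bears it (a point fixed in the world has none). Each returns a list of dicts, best first, with "conf" (0 to 1); they miss things now and then, are a little off and sometimes report something else, mostly with a low value. They report only what shows in the picture. A call takes as long as a camera call. They do not tell look-alikes from the thing itself.
- cut_out(query, camera): "mask" (480x640 bool, what is visible of it) and "bbox" ([left, top, right, bottom] in pixels, round what is visible of it).
The state is a dict: "t": time; "q": joint angles; "joint_velocities": joint speeds; "effort": joint torques, N m; "position": TCP position; "orientation": TCP orientation; "wrist_force": force on the tool from outside, world axes, zero at the start; "moment": the same for the moment, N m; "opening": finger opening in m.
Only numpy, scipy, OpenCV 4.12 (cv2) and the standard library are available. Lean on these libraries where they do the work, as an engineer would, in place of code of your own. Each camera call takes 0.05 s, during which the arm holds its last target.

## Working session

There is one attempt and no reset: what is moved stays moved. The work goes in short steps, Python scripts to look and compute and a tool call to move; the robot and the scene stay as the last step left them, time stands still between calls to the robot, and variables do not carry over. Pictures are saved under pics/ and viewed, and the job is handed in when it is done.

Besides the shell and the picture viewer there is one more tool, called after ">>>" as name(argument=value, ...) on one line, values as JSON. drive_tool: Moves the arm, as the interface text tells. Its arguments: {"type":"object","properties":{"rows":{"type":"array","items":{"type":"array","items":{"type":"array","items":{"type":"number"}}}},"squeeze":{"type":"number"}},"required":["rows"]}

```bash
mkdir -p pics; cat > h.py <<'E'
from cell import *
import numpy as np, cv2
def ray(c,u,v):
    xd=(u-c["cx"])/c["fx"]; yd=(v-c["cy"])/c["fy"]
    x,y=xd,yd
    for _ in range(30):
        r2=x*x+y*y; x=xd/(1+c["k1"]*r2); y=yd/(1+c["k1"]*r2)
    T=np.array(c["T"]); d=T[:3,:3]@np.array([x,-y,-1]); return T[:3,3],d
def atz(c,u,v,z):
    o,d=ray(c,u,v); return o+d*(z-o[2])/d[2]
def proj(c,p):
    T=np.array(c["T"]); q=T[:3,:3].T@(np.array(p)-T[:3,3]); x=q[0]/-q[2]; y=-q[1]/-q[2]
    s=1+c["k1"]*(x*x+y*y); return c["cx"]+c["fx"]*x*s, c["cy"]+c["fy"]*y*s
E
python3 - <<'E'
from h import *
print(get_state())
for n in("scene","top"):
    c=capture(n); cv2.imwrite(f"pics/{n}0.png",c["pixels"]); print(n,np.round(c["T"],3).tolist(),c["fx"],c["k1"])
    for q in ["board","nut0","nut1","nut2","bearing","tin","scanner","cardreader","filter","additive"]:
        for d in cut_out(q,n):
            m=d["mask"]; ys,xs=np.nonzero(m); print(q,round(d["conf"],2),np.round(d["bbox"]).tolist(),(xs.mean().round(1),ys.mean().round(1)))
E
```

```text
{'t': 0.0, 'q': array([ 1.14787785e+00,  2.45793614e-01,  1.55899870e+00,  5.80585921e-06,
        1.33867992e+00, -1.74074193e-01]), 'joint_velocities': array([ 0.00034299,  0.00030023, -0.00052953,  0.00031971,  0.00012949,
       -0.00029446]), 'effort': array([-6.90646284e-04, -4.15845287e+01, -3.14596260e+01,  6.84729894e-02,
        3.31776403e-02, -1.23721093e-04]), 'position': array([0.15981428, 0.62943619, 0.20436668]), 'orientation': array([-2.79076556e-04,  1.24101973e-01,  9.92269025e-01, -8.97402938e-04]), 'wrist_force': array([ 0.04518822,  0.22691283, -0.21385254]), 'moment': array([ 0.00456901, -0.02722686,  0.00308079]), 'opening': 0.09382336950907665}
scene [[0.851, -0.318, 0.419, 1.056], [0.526, 0.496, -0.691, -0.78], [0.012, 0.808, 0.589, 0.795], [0.0, 0.0, 0.0, 1.0]] 556.0456341200519 -0.050102310063795216
board 0.69 [230.0, 197.0, 419.0, 344.0] (np.float64(325.7), np.float64(268.4))
board 0.21 [402.0, 243.0, 459.0, 285.0] (np.float64(431.8), np.float64(263.1))
nut0 0.74 [372.0, 241.0, 383.0, 254.0] (np.float64(377.7), np.float64(246.4))
nut0 0.51 [320.0, 227.0, 
[... 2744 characters left out ...]
0, 301.0, 252.0] (np.float64(287.8), np.float64(238.9))
bearing 0.19 [277.0, 195.0, 296.0, 216.0] (np.float64(284.6), np.float64(203.8))
tin 0.8 [225.0, 246.0, 245.0, 268.0] (np.float64(233.5), np.float64(256.9))
scanner 0.84 [291.0, 124.0, 392.0, 162.0] (np.float64(335.6), np.float64(146.8))
cardreader 0.6 [207.0, 128.0, 287.0, 173.0] (np.float64(247.5), np.float64(153.3))
filter 0.91 [437.0, 210.0, 492.0, 270.0] (np.float64(463.7), np.float64(240.0))
filter 0.48 [213.0, 170.0, 434.0, 343.0] (np.float64(324.2), np.float64(256.3))
additive 0.85 [150.0, 208.0, 189.0, 246.0] (np.float64(170.5), np.float64(228.1))
additive 0.48 [278.0, 199.0, 294.0, 215.0] (np.float64(284.3), np.float64(204.0))
```

View pics/top0.png

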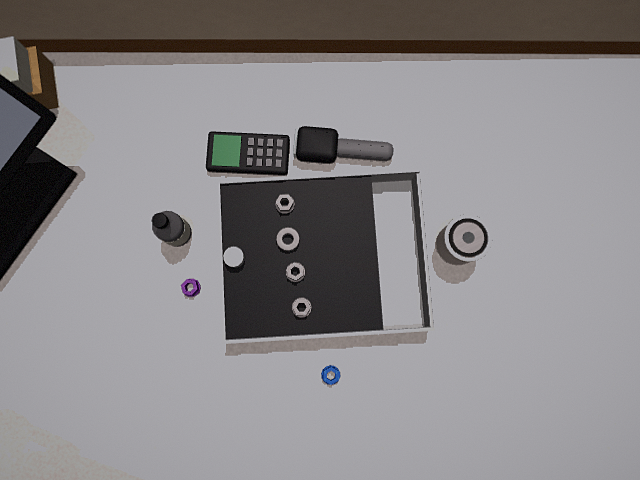

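```bash
python3 -c "
import cv2
a=cv2.imread('pics/top0.png')[160:400,170:450];cv2.imwrite('pics/topcrop.png',cv2.resize(a,None,fx=2.5,fy=2.5,interpolation=2))
a=cv2.imread('pics/scene0.png')[160:370,200:470];cv2.imwrite('pics/scenecrop.png',cv2.resize(a,None,fx=2.8,fy=2.8,interpolation=2))"
```

```text
(no output)
```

View pics/topcrop.png

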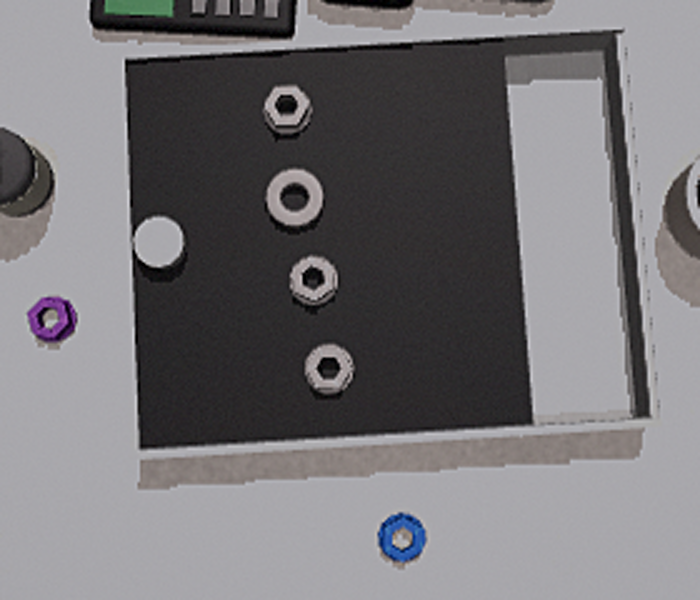

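View pics/scenecrop.png

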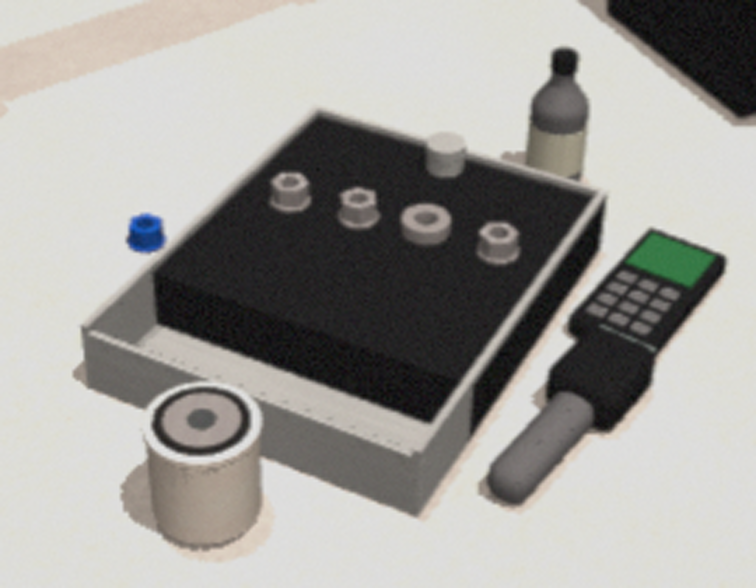

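Steel nuts on the board are at top-camera pixels (285,204), (295,272) and (301,308). The bearing ring is at (288,239) and the tin at (233,257). The look-alikes, purple at (191,288) and blue at (331,375), lie off the board, and I'll leave them alone.

```bash
python3 - <<'E'
from h import *
from scipy.optimize import least_squares
c=capture("top"); s=capture("scene")
def full(u,v): return u/2.5+170-.3,v/2.5+160-.3
P={}
for n,u,v,z in [("open1",505,56,.056),("open2",533,424,.056),("rimL_top",126,60,.062),("rimL_bot",140,448,.062),("A",286,106,.076),("ring",294,197,.070),("B",313,279,.076),("C",328,368,.076),("tin",160,241,.082),("wallTR",621,31,.062),("wallBR",651,416,.062)]:
    P[n]=atz(c,*full(u,v),z); print(n,P[n].round(4))
def fs(u,v): return u/2.8+200-.3,v/2.8+160-.3
for n,u,v,z in [("A",499,229,.076),("ring",426,216,.070),("B",358,194,.076),("C",290,178,.076),("tin",447,142,.082),("rimfar_left",318,110,.062),("rim+x+y",606,191,.062)]:
    print("scene",n,atz(s,*fs(u,v),z).round(4))
d=P["open1"]-P["open2"]; th=np.arctan2(d[1],d[0]); print("th x axis deg",np.degrees(th), np.linalg.norm(d))
d=P["rimL_top"]-P["rimL_bot"]; print(np.degrees(np.arctan2(d[1],d[0])),np.linalg.norm(d))
d=P["wallTR"]-P["wallBR"]; print(np.degrees(np.arctan2(d[1],d[0])),np.linalg.norm(d))
E
```

```text
open1 [ 0.6788 -0.0263  0.056 ]
open2 [ 0.4248 -0.042   0.056 ]
rimL_top [0.6736 0.2376 0.062 ]
rimL_bot [0.4084 0.2207 0.062 ]
A [0.6383 0.1253 0.076 ]
ring [0.5765 0.1195 0.07  ]
B [0.5202 0.106  0.076 ]
C [0.4612 0.0955 0.076 ]
tin [0.5448 0.208  0.082 ]
wallTR [ 0.6955 -0.1069  0.062 ]
wallBR [ 0.4303 -0.1203  0.062 ]
scene A [0.6376 0.1271 0.076 ]
scene ring [0.5764 0.1188 0.07  ]
scene B [0.5187 0.1082 0.076 ]
scene C [0.4595 0.0977 0.076 ]
scene tin [0.546  0.2072 0.082 ]
scene rimfar_left [0.4088 0.2185 0.062 ]
scene rim+x+y [0.6798 0.241  0.062 ]
th x axis deg 3.5257114454871648 0.25450737787614164
3.636934978019935 0.26576898997057224
2.8995741821169547 0.2655756054953922
```

>>> drive_tool(rows=[[[3, -2.8, 0, -0.06, -0.6], [6, -5.6, 0, -0.12, -0.6], [9, -8.4, 0, -0.18, -0.6], [12, -11.2, 0, -0.24, -0.6], [15, -14, 0, -0.3, -0.6], [18, -16.8, 0, -0.36, -0.6], [21, -19.6, 0, -0.42, -0.6], [24, -22.4, 0, -0.48, -0.6], [27, -25.2, 0, -0.54, -0.6], [30, -28, 0, -0.6, -0.6]]])

```text
t: 2.2
position: [0.4611, 0.3487, 0.2057]
orientation: [0.0, 0.413, 0.911, 0.0]
wrist_force: [-0.3, 0.7, 0.9]
opening: 0.0198
```

>>> drive_tool(rows=[[[2.2, -2.3, 0, -0.08, -0.6], [4.4, -4.6, 0, -0.16, -0.6], [6.6, -6.9, 0, -0.24, -0.6], [8.8, -9.2, 0, -0.33, -0.6], [11, -11.5, 0, -0.41, -0.6], [13.2, -13.8, 0, -0.5, -0.6], [15.4, -16.1, -1, -0.58, -0.6], [17.6, -18.4, -4, -0.658, -0.6], [17.6, -18.4, -7.5, -0.658, -0.6], [17.6, -18.4, -10, -0.658, -0.6]]])

```text
t: 3.2
position: [0.6358, 0.1648, 0.103]
orientation: [-0.001, 0.685, 0.729, -0.001]
wrist_force: [0.6, -0.0, 0.4]
opening: 0.0189
```

```bash
python3 - <<'E'
from h import *
st=get_state(); print(st["position"],st["orientation"],st["opening"])
s=capture("scene"); a=s["pixels"][140:360,200:470].copy();a=cv2.resize(a,None,fx=2.8,fy=2.8,interpolation=2)
cv2.imwrite("pics/s1.png",a)
c=capture("top"); a=c["pixels"][160:360,170:450];cv2.imwrite("pics/t1.png",cv2.resize(a,None,fx=2.5,fy=2.5,interpolation=2))
E
```

```text
[0.63575886 0.16482074 0.10304262] [-7.24079899e-04  6.84775639e-01  7.28753164e-01 -7.91472228e-04] 0.01886756444144017
```

View pics/s1.png

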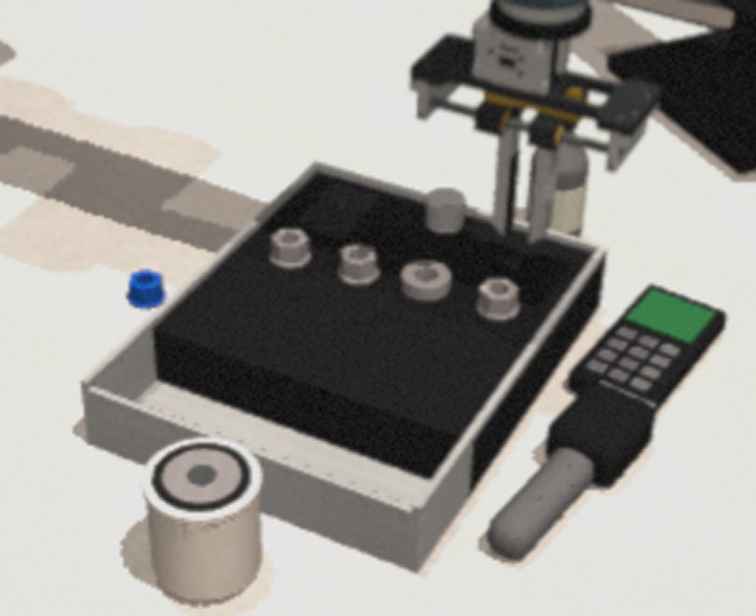

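The gripper is behind the outer nut (crop 500,298), with the ring and tin clear. I'll lower and push.

>>> drive_tool(rows=[[[0, 0, -2, 0, -0.6], [0, 0, -4, 0, -0.6], [0, 0, -4.4, 0, -0.6], [0, -0.5, -4.4, 0, -0.6], [0.1, -1, -4.4, 0, -0.6], [0.1, -1.8, -4.4, 0, -0.6], [0.2, -2.6, -4.4, 0, -0.6], [0.2, -3.5, -4.4, 0, -0.6], [0.3, -4.5, -4.4, 0, -0.6], [0.4, -5.5, -4.4, 0, -0.6]]])

```text
t: 4.3
position: [0.6402, 0.1101, 0.0616]
orientation: [0.0, 0.684, 0.729, 0.0]
wrist_force: [0.3, 0.2, -0.2]
opening: 0.0187
```

```bash
cat > look.py <<'E'
from h import *
import sys
n=sys.argv[1]
s=capture("scene"); a=s["pixels"][150:360,200:470];cv2.imwrite(f"pics/s{n}.png",cv2.resize(a,None,fx=2.8,fy=2.8,interpolation=2))
E
python3 look.py 2
```

```text
(no output)
```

View pics/s2.png

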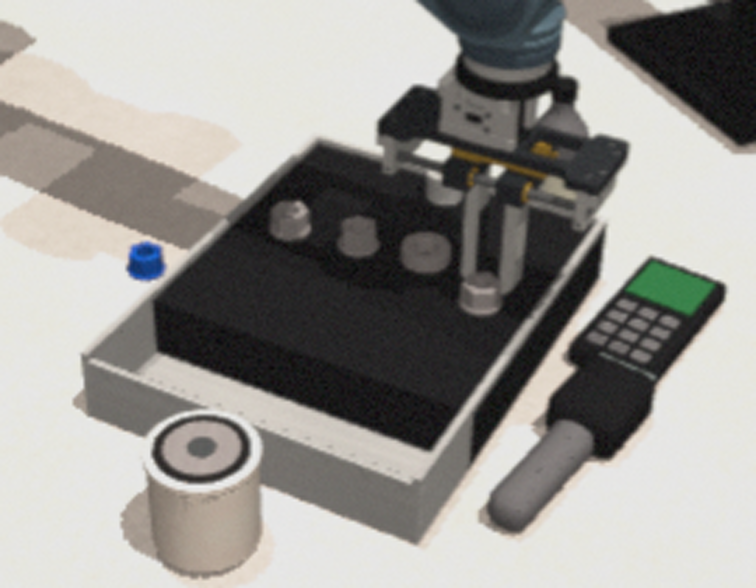

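The nut sits in the cradle (crop 482,293). I'll continue to the edge.

>>> drive_tool(rows=[[[0.1, -1.1, 0, 0, -0.6], [0.1, -2.2, 0, 0, -0.6], [0.2, -3.3, 0, 0, -0.6], [0.3, -4.4, 0, 0, -0.6], [0.4, -5.5, 0, 0, -0.6], [0.4, -6.6, 0, 0, -0.6], [0.5, -7.7, 0, 0, -0.6], [0.6, -8.8, 0, 0, -0.6], [0.6, -9.9, 0, 0, -0.6], [0.7, -10.8, 0, 0, -0.6]]])

```text
t: 5.35
position: [0.647, 0.002, 0.0614]
orientation: [-0.0, 0.684, 0.729, -0.0]
wrist_force: [0.3, -0.4, 0.0]
opening: 0.0189
```

>>> drive_tool(rows=[[[0.1, -0.8, 0, 0, -0.6], [0.1, -1.6, 0, 0, -0.6], [0.1, -2.4, 0, 0, -0.6], [0.2, -3.2, 0, 0, -0.6], [0.2, -4, 0, 0, -0.6], [0.3, -4.6, 0, 0, -0.6], [0.3, -4.6, 0, 0, -0.6], [0.3, -4.6, 1, 0, -0.6], [0.3, -4.6, 3, 0, -0.6], [0.3, -4.6, 6, 0, -0.6]]])

```text
t: 6.35
position: [0.6488, -0.0423, 0.1209]
orientation: [-0.002, 0.684, 0.73, -0.001]
wrist_force: [0.5, -0.2, -0.1]
opening: 0.0192
```

```bash
python3 look.py 3
```

```text
(no output)
```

View pics/s3.png

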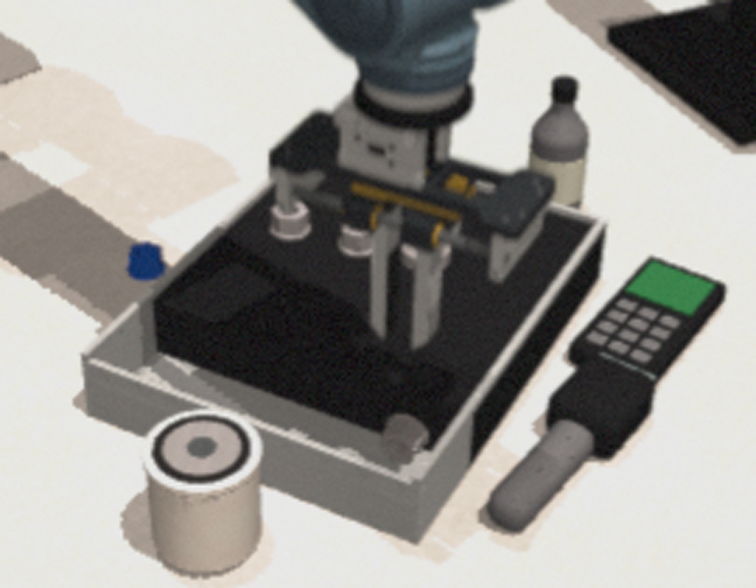

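The first nut is in the trough (crop 404,437). Now the middle nut.

>>> drive_tool(rows=[[[-2, 2.8, 0, 0, -0.6], [-4, 5.7, 0, 0, -0.6], [-6, 8.6, 0, 0, -0.6], [-8, 11.5, 0, 0, -0.6], [-10, 14.3, 0, 0, -0.6], [-12, 17, 0, 0, -0.6], [-13.3, 19, 0, 0, -0.6], [-13.3, 19, -1, 0, -0.6], [-13.3, 19, -2.5, 0, -0.6], [-13.3, 19, -3, 0, -0.6]]])

```text
t: 7.4
position: [0.5163, 0.1462, 0.0893]
orientation: [-0.001, 0.684, 0.729, -0.001]
wrist_force: [-0.3, -0.4, 0.2]
opening: 0.0187
```

```bash
python3 look.py 4
```

```text
(no output)
```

View pics/s4.png

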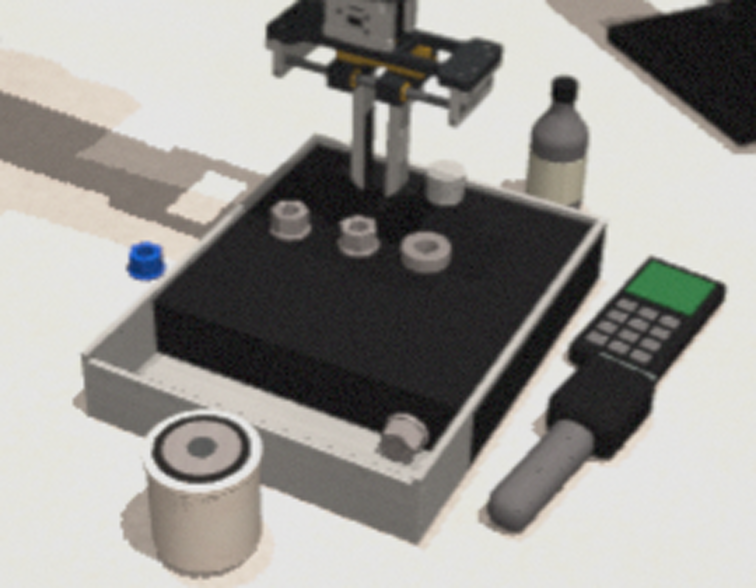

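>>> drive_tool(rows=[[[0, 0, -2, 0, -0.6], [0, 0, -3, 0, -0.6], [0, 0, -3, 0, -0.6], [0, -0.5, -3, 0, -0.6], [0.1, -1, -3, 0, -0.6], [0.1, -1.8, -3, 0, -0.6], [0.2, -2.6, -3, 0, -0.6], [0.2, -3.5, -3, 0, -0.6], [0.3, -4.5, -3, 0, -0.6], [0.4, -5.5, -3, 0, -0.6]]])

```text
t: 8.45
position: [0.5213, 0.0912, 0.0617]
orientation: [0.0, 0.684, 0.729, 0.0]
wrist_force: [-0.0, 0.9, 0.5]
opening: 0.0188
```

>>> drive_tool(rows=[[[0.1, -1, 0, 0, -0.6], [0.1, -2, 0, 0, -0.6], [0.2, -3, 0, 0, -0.6], [0.3, -4, 0, 0, -0.6], [0.3, -5, 0, 0, -0.6], [0.4, -6, 0, 0, -0.6], [0.4, -7, 0, 0, -0.6], [0.5, -8, 0, 0, -0.6], [0.5, -9, 0, 0, -0.6], [0.6, -9.8, 0, 0, -0.6]]])

```text
t: 9.45
position: [0.527, -0.0069, 0.0614]
orientation: [-0.0, 0.684, 0.729, -0.0]
wrist_force: [-0.9, 1.2, 2.3]
opening: 0.0187
```

>>> drive_tool(rows=[[[0.1, -0.8, 0, 0, -0.6], [0.1, -1.6, 0, 0, -0.6], [0.1, -2.4, 0, 0, -0.6], [0.2, -3.2, 0, 0, -0.6], [0.2, -4, 0, 0, -0.6], [0.3, -4.6, 0, 0, -0.6], [0.3, -4.6, 0, 0, -0.6], [0.3, -4.6, 1, 0, -0.6], [0.3, -4.6, 3, 0, -0.6], [0.3, -4.6, 6, 0, -0.6]]])

```text
t: 10.45
position: [0.5287, -0.0513, 0.1211]
orientation: [-0.002, 0.684, 0.73, -0.001]
wrist_force: [-0.1, -0.7, -0.4]
opening: 0.0187
```

```bash
python3 look.py 5
```

```text
(no output)
```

View pics/s5.png

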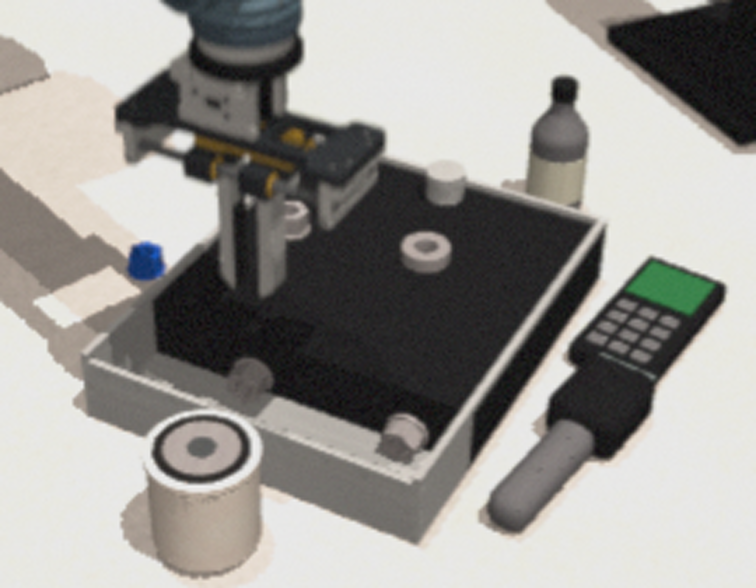

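The second nut is in the trough (crop 248,380). Now the last one.

>>> drive_tool(rows=[[[-1, 2.7, 0, 0, -0.6], [-2.1, 5.5, 0, 0, -0.6], [-3.2, 8.4, 0, 0, -0.6], [-4.3, 11.3, 0, 0, -0.6], [-5.4, 14.2, 0, 0, -0.6], [-6.5, 17, 0, 0, -0.6], [-7.2, 18.9, 0, 0, -0.6], [-7.2, 18.9, -1, 0, -0.6], [-7.2, 18.9, -2.5, 0, -0.6], [-7.2, 18.9, -3, 0, -0.6]]])

```text
t: 11.5
position: [0.4572, 0.1366, 0.09]
orientation: [-0.001, 0.684, 0.729, -0.001]
wrist_force: [-0.4, -0.7, 0.7]
opening: 0.019
```

```bash
python3 look.py 6
```

```text
(no output)
```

View pics/s6.png

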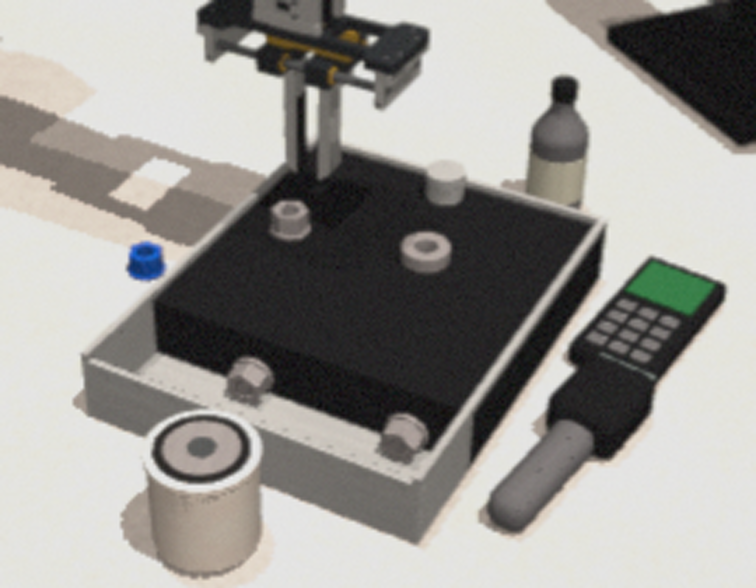

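>>> drive_tool(rows=[[[0, 0, -2, 0, -0.6], [0, 0, -3, 0, -0.6], [0, 0, -3, 0, -0.6], [0, -0.5, -3, 0, -0.6], [0.1, -1, -3, 0, -0.6], [0.1, -1.8, -3, 0, -0.6], [0.2, -2.6, -3, 0, -0.6], [0.2, -3.5, -3, 0, -0.6], [0.3, -4.5, -3, 0, -0.6], [0.4, -5.5, -3, 0, -0.6]]])

```text
t: 12.55
position: [0.4622, 0.0811, 0.0616]
orientation: [0.0, 0.684, 0.729, 0.0]
wrist_force: [-0.4, 1.0, -0.5]
opening: 0.0188
```

>>> drive_tool(rows=[[[0.1, -0.9, 0, 0, -0.6], [0.1, -1.8, 0, 0, -0.6], [0.2, -2.7, 0, 0, -0.6], [0.3, -3.7, 0, 0, -0.6], [0.3, -4.7, 0, 0, -0.6], [0.4, -5.6, 0, 0, -0.6], [0.4, -6.5, 0, 0, -0.6], [0.5, -7.4, 0, 0, -0.6], [0.5, -8.3, 0, 0, -0.6], [0.6, -9.2, 0, 0, -0.6]]])

```text
t: 13.55
position: [0.4679, -0.0107, 0.0614]
orientation: [-0.0, 0.684, 0.729, -0.0]
wrist_force: [-0.2, 0.3, 0.8]
opening: 0.0187
```

>>> drive_tool(rows=[[[0.1, -0.8, 0, 0, -0.6], [0.1, -1.6, 0, 0, -0.6], [0.1, -2.4, 0, 0, -0.6], [0.2, -3.2, 0, 0, -0.6], [0.2, -4, 0, 0, -0.6], [0.3, -4.6, 0, 0, -0.6], [0.3, -4.6, 0, 0, -0.6], [0.3, -4.6, 1, 0, -0.6], [0.3, -4.6, 3, 0, -0.6], [0.3, -4.6, 7, 0, -0.6]]])

```text
t: 14.55
position: [0.4688, -0.0549, 0.1301]
orientation: [-0.003, 0.684, 0.73, -0.001]
wrist_force: [0.9, -0.2, 0.2]
opening: 0.0189
```

>>> drive_tool(rows=[[[0, 0, 3, 0, -0.6], [0, 0, 6, 0, -0.6], [0, 3, 8, 0, -0.6], [0, 7, 10, 0, -0.6], [0, 11, 10, 0, -0.6], [0, 15, 10, 0, -0.6], [0, 19, 10, 0, -0.6], [0, 23, 10, 0, -0.6], [0, 26, 10, 0, -0.6], [0, 26, 10, 0, -0.6]]])

```text
t: 15.55
position: [0.4703, 0.207, 0.2321]
orientation: [-0.0, 0.682, 0.731, 0.0]
wrist_force: [-0.2, -0.6, -0.3]
opening: 0.0189
```

```bash
python3 look.py 7; python3 - <<'E'
from h import *
c=capture("top"); cv2.imwrite("pics/t7.png",c["pixels"])
E
```

```text
(no output)
```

View pics/s7.png

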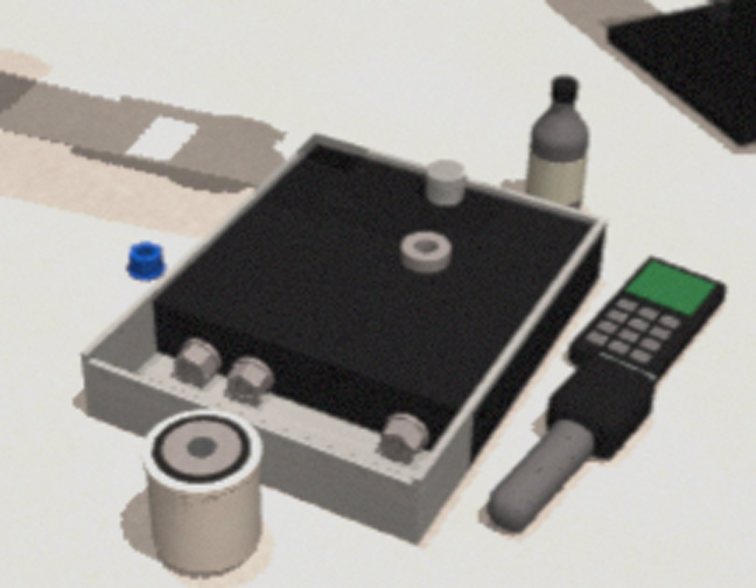

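View pics/t7.png

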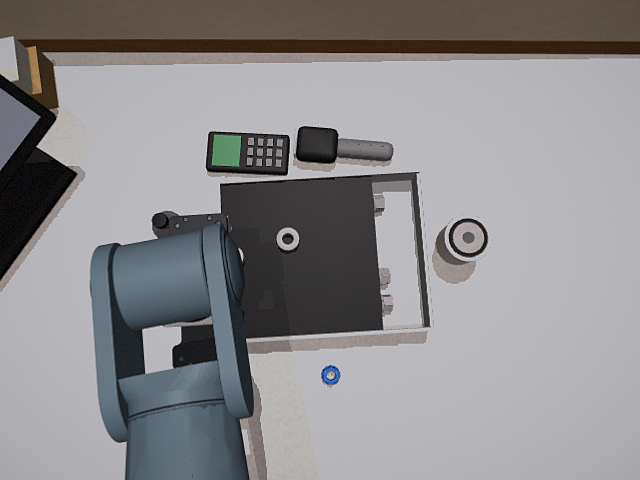

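```bash
python3 - <<'E'
from h import *
c=capture("top"); s=capture("scene")
for n,tp,sp in [("A",(379,203),(404,437)),("B",(384,276),(249,380)),("C",(387,303),(197,361))]:
    o1,d1=ray(c,*tp); o2,d2=ray(s,sp[0]/2.8+199.7,sp[1]/2.8+149.7)
    t=np.linalg.lstsq(np.c_[d1,-d2],o2-o1,rcond=None)[0]; p,q=o1+t[0]*d1,o2+t[1]*d2
    print(n,((p+q)/2).round(3),np.linalg.norm(p-q).round(4))
print("ring",atz(c,287.8,238.9,.067),"tin scene",atz(s,446/2.8+199.7,171/2.8+149.7,.082))
st=get_state(); print(st["t"],st["joint_velocities"].round(4))
print(job_done())
E
```

```text
A [ 0.65  -0.042  0.022] 0.0025
B [ 0.518 -0.049  0.021] 0.0013
C [ 0.471 -0.053  0.022] 0.0026
ring [0.57629886 0.11880012 0.067     ] tin scene [0.54605211 0.2053709  0.082     ]
15.75 [-0.0129 -0.0006  0.0038  0.0016 -0.0014  0.0016]
the job is handed in; nothing more can be done
None
```

I swept all three steel nuts over the open edge into the trough, one at a time, and handed the job in at about 15.8 s of the 54 s allowed. I pushed each one with the slightly opened fingertips and never gripped it.

- **Nuts:** Locating them from both cameras put all three on the trough floor, centres about 21–22 mm above the counter. They stand on edge against the board's side. The first two had not moved in the later pictures; the third was seen only after it landed.
- **Ring and tin:** The ring is within about 1 mm of its first measured position. The tin came out about 2 mm off, which is within the camera error. Both look unmoved in the pictures.
- **Everything else:** The scanner, card reader, filter, bottle and blue look-alike look unmoved in the last pictures. The arm hid the purple look-alike in the last top view and it was out of frame in the scene crop. I couldn't re-check it, but the arm did not go near it at low height.
- **Forces:** Wrist force readings stayed below about 3 N. No check failed.

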